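# Draw the slip plate from under a loaded packing block

### The job

Take the white slip plate by its knob and draw it gently out under the bench stop, so that the wooden block settles onto the bench with the tin still standing on it; do not touch the block or the tin, and ease its shoulders between the side guides by feel, never forcing them. Then lay the plate flat in the shallow tray, knob up, let go, and leave the other things alone.

Things in the scene. Friction and masses are not known exactly. Their poses are not given: they have to be found in the camera images.
- stop: Grey bench stop bolted to the bench: a bar 150 mm wide, 12 mm thick, underside 9 mm and top 40 mm above the bench, on two end posts with bolted feet. Origin on the bench under the middle of the bar's rear face; x points level from the bar to the stack, y along the bar. The plate is drawn out towards -x, under the bar; the block then bears on the rear face (x = 0).
- stop_front (a point): Middle of the stop on the bench, at stop x = -24 mm: front end of two rigid steel side guides (8 mm high, back to x = 0; strap over them 8 mm above the bench). Their 48 mm opening is hand-set: its centre lies up to 15 mm to either side of this point, unmeasured. Over 20 N of plate pressure spoils them: when the plate's shoulder is felt to catch, ease back, shift sideways and try again.
- plate: Slippery white plastic plate, 5 mm thick, 160 mm long, 80 g, flat under the block and out through the stop. Origin on its underside below the knob; x runs along it from knob to stack, z up. Neck 12 mm wide from x = -12 to 94 mm, there square shoulders (1 mm chamfers), then 46 mm wide to its end at 148. The stack (0.4 to 0.8 kg) drags on it, 1 to 5 N. Drawn about 95 mm it is clear of the guides.
- plate_knob (a point): Middle of the plate's square upright knob (20 x 20 mm, from 5 to 39 mm above the plate's underside, faces square to the plate's x and y); 22 mm above the underside.
- plate_end (a point): Middle of the far end of the plate's underside (plate x = 148 mm).
- plate_mid (a point): Middle of the plate's length on its underside (plate x = 68 mm).
- block: Wooden packing block 60 mm (x) by 120 mm (y) by 45 mm high standing on the plate, just behind the stop. Origin at the centre of its underside. It comes down 5 mm onto the bench when the plate is out, rear edge first.
- tin: Paint tin, 77 mm across and 77 mm high, standing on the block. Origin at the centre of its underside.
- tray: Shallow open steel tray fixed to the bench, 200 mm (x) by 80 mm (y), 14 mm high, walls and floor 3 mm. Origin at the centre of its underside, x along its length.
- spanner: Small steel ring spanner, 153 mm long, lying on the bench; a bystander.
- tape: Black roll of insulating tape, 66 mm across, 19 mm high, lying flat; a bystander.
- bottle: Brown bottle with a green cap, 48 mm across, 80 mm high, standing; a bystander.

How it is judged:
By the outcome, as a careful person would: the job done as asked, in the order asked, and still so for the second after the job is handed in, with the robot touching nothing.
It also fails if it takes over 72 s, if anything falls off the work surface, if the arm or the gripper's body presses on something with over 40 N, if the wrist force passes 120 N, or if a joint passes its speed limit or range.

### The arm

A 6-joint arm with a two-finger parallel gripper is mounted at the origin on a cart in front of the work surface, level with it; the furniture and walls round the work are solid. World frame = base frame: x ahead of the robot, y to its left, z up, the work surface at z = 0. Lengths are in m, angles in rad, forces in N, time in s.
With the tool pointing down it reaches from about 0.25 to 0.725 m from the base axis. Payload 4 kg.
Tool frame: the origin (TCP) lies on the front face of the gripper's body, between the roots of the fingers; the fingertips stand 73 mm ahead of it and the grasp point (between the pads) lies 54 mm ahead of it; z points along the fingers, y is the line along which they close (so a half turn about z gives the same grasp; the last joint's range is limited). The gripper opens to 85 mm and grips with 20 to 120 N. Pads are 22 mm wide; open, the fingers measure 114 mm over their backs; the gripper's body (76 mm by 85 mm) begins 54 mm behind the grasp point. The pads swing forward as they close: fully open they stand 13 mm farther back than shut.
Start: joints at [-1.152, 0.241, 0.005, 1.335, 0, 1.571], TCP at [0.203, -0.457, 0.304] pointing down, gripper open.
Joint ranges: [-2.72, 2.72], [-1.05, 1.87], [-1.09, 1.28], [-1.99, 2.15], [-1.42, 1.44], [-3.14, 3.14]. Speed limits (rad/s): [2.79, 2.79, 3.14, 3.14, 3.14, 3.14].

### API

Orientations are given as a unit quaternion [x, y, z, w].
In Python, from workcell import bot gives the robot as it stands. The module is installed in compiled form; this text tells all that it offers.
- The arm moves only by the tool step_arm, never from a script. Its argument "rows" is a list of rows, each a list of 2 entries, a list of its own where there are three numbers: the shift along the tool's x, y, z in mm, then the turn about the tool's z in degrees. A call has 1 to 12 rows; each row is the pose to reach, as a shift and turn from the pose commanded when the call began, along the tool's axes at that moment; what a row does not reach only later rows make up. A row lasts 1/8 s, in which the tool goes at most 62.5 mm and 10.7 degrees, less where a joint would pass 70% of its speed; a pose out of reach is approached as far as the arm can. A call with a gripper value outside its range is refused whole. "claw" is the gripper's target within -1 to 1 (shut at 1, half-way at 0, fully open at -1), set as the call begins (left out, the last holds). The fingers move at their own pace and stop on an object; the grip force is fixed at half the most. Time passes only in rows, so rows that repeat a pose let the fingers close. It gives the time, the measured TCP pose, the force, the opening and the grip force at its end, in the units of the state.
- bot.get_obs(): the state, without advancing time (a new reading comes with each control period).
- bot.camera(name): name is "scene" or "top" or "wrist"; returns (picture, depth): 400x640x3 uint8, red, green, blue; 400x640 float32, m along the optical axis (not along the pixel's ray), 0 where there is no reading.
- bot.camera_params(name): a dict with "fx", "fy", "cx", "cy" (pixels), "D" ([k1, k2, p1, p2, k3] as OpenCV has them; the pictures are not rectified), "pose" (4x4, takes a point from camera to world coordinates). Camera axes: x right, y up, looking along -z (the intrinsics and any distortion apply to the point x, -y, -z); pixel columns grow to the right and rows downward; lengths in m; the calibration is good to about 2 mm. A picture is of the moment at which its call begins: read the wrist's pose just before it. camera_params takes no time and is no camera call; for the wrist camera it gives the pose at the moment of the call.
- bot.job_done(): hands the job in; it is judged then, once.
Trained networks look in the newest picture that a camera, given by its name, has taken for a name from the list of things; names that differ only in an ending like _2 or _b are one class to them, and where a whole thing is asked for, a point or a joint stands for the part that bears it (a point fixed in the world has none). Each returns a list of dicts, best first, with "score" (0 to 1); they miss things now and then, are a little off and sometimes report something else, mostly with a low value. They report only what shows in the picture. A call takes as long as a camera call.
- bot.trace(target, camera): "pixels" (400x640 bool, what is visible of it) and "uv" ([column, row] in pixels, amid what is visible of it).
The state is a dict: "clock": time; "joint_pos": joint angles; "joint_vel": joint speeds; "tau": joint torques, N m; "eef_pos": TCP position; "tool_rot": TCP orientation; "ft_force": force on the tool from outside, world axes, zero at the start; "ft_torque": the same for the moment, N m; "grip_width": finger opening in m; "grasp_force": force on a finger pad.
Only numpy, scipy, OpenCV 4.12 (cv2) and the standard library are available. Lean on these libraries where they do the work, as an engineer would, in place of code of your own. Each camera call takes 0.05 s, during which the arm holds its last target. There are 200 camera calls.

## Working session

There is one attempt and no reset: what is moved stays moved. The work goes in short steps, Python scripts to look and compute and a tool call to move; the robot and the scene stay as the last step left them, time stands still between calls to the robot, and variables do not carry over. Pictures are saved under pics/ and viewed, at most 10 in all, crops included, and the job is handed in when it is done.

Besides the shell and the picture viewer there is one more tool, called after "Emit:" as name([rows], argument=value, ...), one row to a line, values as JSON. step_arm: Moves the arm, as the interface text tells. Its arguments: {"type":"object","properties":{"rows":{"type":"array"},"claw":{"type":"number"}},"required":["rows"]}

```bash
mkdir -p pics; cat > h.py <<'E'
import numpy as np, cv2
from workcell import bot
def cam(n):
    p=bot.camera_params(n); im,d=bot.camera(n); return im,d,p
def world(d,p,px):  # px Nx2 (u,v) -> world using depth
    px=np.atleast_2d(np.asarray(px,float))
    K=np.array([[p['fx'],0,p['cx']],[0,p['fy'],p['cy']],[0,0,1]])
    n=cv2.undistortPoints(px.reshape(-1,1,2),K,np.array(p['D'],float)).reshape(-1,2)
    z=d[px[:,1].astype(int),px[:,0].astype(int)]
    c=np.c_[n[:,0]*z,-n[:,1]*z,-z,np.ones(len(z))]
    return (c@np.array(p['pose']).T)[:,:3]
def mask_pts(t,n,d,p,i=0):
    r=bot.trace(t,n)
    if not r: return None,0,None
    v,u=np.nonzero(r[i]['pixels']); k=d[v,u]>0
    return world(d,p,np.c_[u,v][k]),r[i]['score'],r[i]['uv']
E
python3 - <<'E'
from h import *
o=bot.get_obs(); print(o['clock'],o['eef_pos'],o['tool_rot'],o['grip_width'])
for n in ['top','scene']:
    im,d,p=cam(n); cv2.imwrite(f'pics/{n}0.png',im[:,:,::-1]); 
    print(n,np.round(p['pose'],3).tolist(),p['fx'])
    if n=='scene': continue
    for t in ['stop','plate','plate_knob','block','tin','tray','spanner','tape','bottle']:
        P,s,uv=mask_pts(t,n,d,p)
        if P is None: print(t,None);continue
        print(t,round(s,2),np.round(uv),len(P),np.round(np.median(P,0),3),np.round(np.percentile(P,2,axis=0),3),np.round(np.percentile(P,98,axis=0),3), np.round(np.array(cv2.minAreaRect((P[:,:2]*1000).astype(np.float32))[1]),0),cv2.minAreaRect((P[:,:2]*1000).astype(np.float32))[2])
E
```

```text
0.0 [ 0.20312885 -0.45634603  0.30299966] [ 9.78159527e-01  2.07852830e-01 -2.10594288e-04 -1.04686343e-03] 0.08498498087397197
top [[0.009, 0.99, -0.143, 0.486], [-1.0, 0.011, 0.013, -0.211], [0.015, 0.143, 0.99, 0.897], [0.0, 0.0, 0.0, 1.0]] 384.23510779861357
stop 0.79 [316. 202.] 1023 [ 0.602 -0.211  0.015] [ 0.572 -0.305  0.002] [ 0.615 -0.122  0.043] [ 47. 187.] 1.4122000932693481
plate 0.73 [318. 222.] 174 [ 0.551 -0.214  0.007] [ 0.525 -0.223  0.003] [ 0.59  -0.205  0.043] [67. 18.] 0.3260939121246338
plate_knob None
block 0.84 [302. 187.] 531 [ 0.64  -0.172  0.051] [ 0.617 -0.269  0.033] [ 0.676 -0.151  0.054] [ 60. 119.] 0.671736478805542
tin 0.97 [321. 178.] 1208 [ 0.642 -0.216  0.123] [ 0.608 -0.25   0.069] [ 0.68  -0.182  0.129] [75. 75.] 17.223711013793945
tray 0.74 [212. 252.] 3246 [0.487 0.029 0.004] [ 0.393 -0.014  0.   ] [0.584 0.068 0.016] [ 88. 203.] 87.51063537597656
spanner 0.76 [412. 234.] 168 [ 0.527 -0.438  0.005] [ 0.5   -0.524  0.002] [ 0.589 -0.405  0.008] [ 16. 150.] 37.44823455810547
tape 0.91 [411. 168.] 523 [ 0.675 -0.425  0.02 ] [ 0.643 -0.456  0.004] [ 0.705 -0.395  0.023] [64. 65.] 59.66813278198242
bottle 0.57 [205. 140.] 597 [0.729 0.036 0.079] [0.713 0.019 0.012] [0.756 0.061 0.084] [46. 68.] 79.66959381103516
scene [[0.838, 0.382, -0.39, 0.248], [-0.546, 0.595, -0.59, -0.735], [0.006, 0.707, 0.707, 0.681], [0.0, 0.0, 0.0, 1.0]] 424.52920162934515
```

```bash
python3 - <<'E'
import cv2
a=cv2.imread('pics/top0.png')[110:290,180:440]; cv2.imwrite('pics/top0c.png',cv2.resize(a,None,fx=3,fy=3,interpolation=2))
E
```

```text
(no output)
```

View pics/top0c.png

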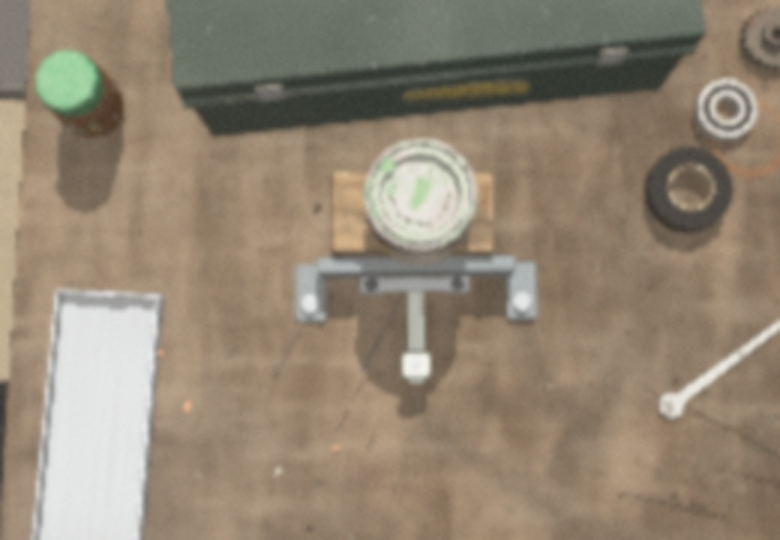

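View pics/scene0.png

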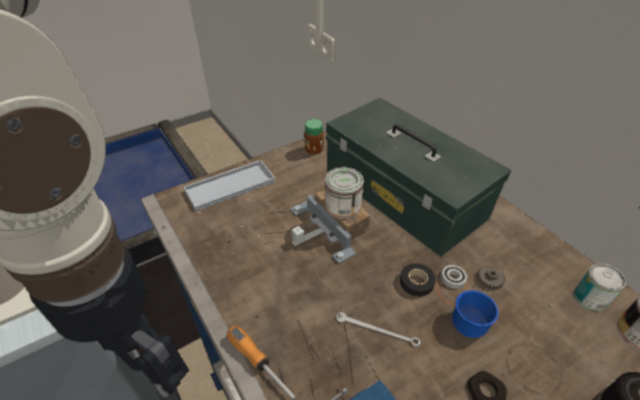

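The top crop shows the knob at (416,362) with its neck running up under the bar at (415,265), the tin on the block behind it, and the tray at left. Next I'll bring the wrist camera above the knob for a finer measurement.

```bash
cat >> h.py <<'E'
from scipy.spatial.transform import Rotation as R
def go(pos,yaw):
    o=bot.get_obs(); r=R.from_quat(o['tool_rot']); 
    d=r.inv().apply(np.array(pos)-o['eef_pos'])*1000
    M=r.as_matrix(); y=np.degrees(np.arctan2(M[1,0],M[0,0]))
    print('eef',np.round(o['eef_pos'],4),'yaw',round(y,2),'shift',np.round(d,1),'turn',round(-(yaw-y),2))
E
python3 - <<'E'
from h import *
p=bot.camera_params('wrist'); o=bot.get_obs(); T=np.eye(4);T[:3,:3]=R.from_quat(o['tool_rot']).as_matrix();T[:3,3]=o['eef_pos']
print(np.round(np.linalg.inv(T)@p['pose'],3),p['fx'])
go([0.50,-0.214,0.30],0)
E
```

```text
[[-0.     0.951  0.308  0.079]
 [ 1.     0.    -0.001  0.   ]
 [-0.001  0.308 -0.951 -0.07 ]
 [ 0.     0.     0.     1.   ]] 314.8207944805634
eef [ 0.2033 -0.4568  0.3039] yaw 24.0 shift [ 369.8 -101.1    3.9] turn 24.0
```

Emit:
step_arm([
  [[50, -14, 1], 5],
  [[105, -28, 2], 10],
  [[160, -44, 3], 15],
  [[215, -58, 3], 20],
  [[270, -73, 4], 24],
  [[325, -88, 4], 24],
  [[370, -101, 4], 24],
  [[370, -101, 4], 24],
  [[370, -101, 4], 24],
  [[370, -101, 4], 24],
], claw=-1)

```text
clock: 1.8
eef_pos: [0.4994, -0.2149, 0.3]
tool_rot: [1.0, -0.001, -0.0, 0.0]
ft_force: [-0.5, 0.0, -0.1]
grip_width: 0.0852
grasp_force: 0.0
```

```bash
python3 - <<'E'
from h import *
im,d,p=cam('wrist'); np.savez('w1.npz',im=im,d=d,pose=p['pose'])
cv2.imwrite('pics/w1.png',im[:,:,::-1]); go([.5,-.214,.3],0); print(bot.get_obs()['ft_force'],p['D'],p['cx'],p['cy'])
for t in ['stop','plate','plate_knob']:
    for i in range(1):
        P,s,uv=mask_pts(t,'wrist',d,p)
        if P is None: print(t,None);continue
        print(t,s,uv,np.round(np.percentile(P,[2,50,98],axis=0),4).tolist())
        if t=='plate':
            k=P[P[:,2]>.032]; print(len(k),cv2.minAreaRect((k[:,:2]*1000).astype(np.float32)),np.median(k,0))
            n=P[(P[:,2]<.010)]; print(len(n),np.polyfit(n[:,0],n[:,1],1),n.mean(0))
        if t=='stop':
            k=P[(P[:,2]>.034)]; print(len(k),cv2.minAreaRect((k[:,:2]*1000).astype(np.float32)),np.polyfit(k[:,1],k[:,0],1),k.mean(0))
E
```

```text
eef [ 0.4994 -0.215   0.3001] yaw -0.12 shift [ 0.6 -1.   0.1] turn -0.12
[-0.52774997  0.73678119 -0.05001738] [-0.00599666  0.          0.          0.          0.        ] 320.68753560655074 194.09876225300718
stop 0.87 [320.8, 71.5] [[0.5726, -0.3062, 0.0039], [0.6023, -0.2138, 0.0139], [0.6145, -0.124, 0.0409]]
1763 ((608.8886108398438, -214.58908081054688), (12.257219314575195, 150.05484008789062), 1.1478676795959473) [-0.02136497  0.60355289] [ 0.6081309  -0.21427657  0.03937428]
plate 0.96 [322.4, 118.0] [[0.5254, -0.2252, -0.001], [0.5486, -0.2148, 0.0057], [0.5901, -0.2064, 0.04]]
367 ((534.0179443359375, -215.2876434326172), (20.049226760864258, 19.957117080688477), 0.34454649686813354) [ 0.53490546 -0.21574484  0.03839301]
540 [ 0.05164384 -0.2439847 ] [ 0.56708936 -0.21469803  0.00418256]
plate_knob 0.96 [320.3, 121.1] [[0.5244, -0.2252, -0.0009], [0.5474, -0.2148, 0.0057], [0.5901, -0.2062, 0.04]]
```

View pics/w1.png

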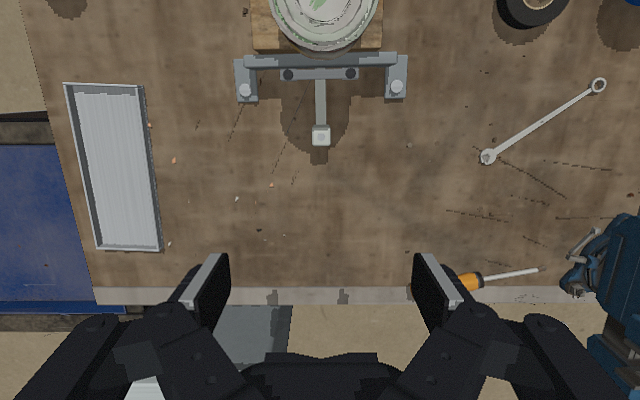

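The wrist view shows the knob at (321,134), the bar at (320,62) and the tray around (115,165). I'll turn the tool half a turn so the camera stays clear of the tin.

```bash
python3 - <<'E'
from h import *
print(np.round(bot.get_obs()['joint_pos'],3))
im,d,p=cam('wrist')
P,s,uv=mask_pts('tray','wrist',d,p); print(s)
for lo,hi in [(-.005,.007),(.010,.02)]:
    k=P[(P[:,2]>lo)&(P[:,2]<hi)]; print(len(k),np.round(np.median(k,0),4),cv2.minAreaRect((k[:,:2]*1000).astype(np.float32)))
P=world(d,p,[[66,85],[142,85],[160,250],[98,248]]);print(np.round(P,4))
E
```

```text
[-0.406  0.329  0.116  1.357 -0.     2.737]
0.88
10104 [0.4995 0.028  0.0025] ((485.69781494140625, 31.74642562866211), (93.74169158935547, 208.7569122314453), 87.04424285888672)
1654 [0.5041 0.0323 0.0128] ((489.05084228515625, 25.422758102416992), (82.63800048828125, 199.62510681152344), 87.67385864257812)
[[ 5.872e-01  5.930e-02  1.160e-02]
 [ 5.871e-01 -1.660e-02 -3.000e-04]
 [ 3.814e-01 -3.100e-03 -2.200e-03]
 [ 3.931e-01  6.530e-02  1.440e-02]]
```

Emit:
step_arm([
  [[10, 0, 0], -10],
  [[20, 0, 0], -20],
  [[30, 0, 0], -30],
  [[35, 0, 0], -40],
  [[35, 0, 0], -50],
  [[35, 0, 0], -60],
  [[35, 0, 0], -70],
  [[35, 0, 0], -80],
  [[35, 0, 0], -90],
  [[35, 0, 0], -100],
  [[35, 0, 0], -110],
  [[35, 0, 0], -120],
])

```text
clock: 3.6
eef_pos: [0.5351, -0.2143, 0.2999]
tool_rot: [0.498, 0.867, -0.0, 0.0]
ft_force: [-0.8, 0.1, -1.8]
grip_width: 0.0853
grasp_force: 0.0
```

Emit:
step_arm([
  [[0, 0, 0], -10],
  [[0, 0, 0], -20],
  [[0, 0, 0], -30],
  [[0, 0, 30], -40],
  [[0, 0, 60], -50],
  [[0, 0, 100], -60],
  [[0, 0, 140], -61],
  [[0, 0, 140], -61],
  [[0, 0, 140], -61],
  [[0, 0, 140], -61],
])

```text
clock: 4.85
eef_pos: [0.5366, -0.2147, 0.1622]
tool_rot: [-0.009, 1.0, -0.001, 0.002]
ft_force: [0.3, 0.8, 0.5]
grip_width: 0.0856
grasp_force: 0.0
```

```bash
python3 - <<'E'
from h import *
go([.534,-.2153,.082],181)
E
```

```text
eef [ 0.5366 -0.2147  0.1622] yaw -179.02 shift [ 2.9 -0.5 80.2] turn -360.02
```

Emit:
step_arm([
  [[2.5, -0.5, 25], 0],
  [[2.5, -0.5, 50], 0],
  [[2.5, -0.5, 70], 0],
  [[2.5, -0.5, 79], 0],
  [[2.5, -0.5, 79], 0],
  [[2.5, -0.5, 79], 0],
])

```text
clock: 5.6
eef_pos: [0.5337, -0.2149, 0.0822]
tool_rot: [-0.009, 1.0, -0.0, 0.001]
ft_force: [-0.4, 0.2, -0.0]
grip_width: 0.0857
grasp_force: 0.0
```

```bash
python3 - <<'E'
from h import *
go([.534,-.2153,.082],181);print(bot.get_obs()['ft_force'])
E
```

```text
eef [ 0.5337 -0.2149  0.0822] yaw -179.0 shift [-0.3 -0.4  0.2] turn -360.0
[-0.42263119  0.1581437  -0.03942078]
```

Emit:
step_arm([
  [[0, 0, 0], 0],
  [[0, 0, 0], 0],
  [[0, 0, 0], 0],
  [[0, 0, 0], 0],
  [[0, 0, 0], 0],
  [[0, 0, 0], 0],
  [[0, 0, 0], 0],
  [[0, 0, 0], 0],
], claw=1)

```text
clock: 6.6
eef_pos: [0.5329, -0.2147, 0.0812]
tool_rot: [-0.009, 1.0, -0.0, 0.0]
ft_force: [-1.2, 0.5, 4.8]
grip_width: 0.0192
grasp_force: 59.2
```

Emit:
step_arm([
  [[1, 0, -0.5], 0],
  [[2, 0, -0.5], 0],
  [[3, 0, -0.5], 0],
  [[4, 0, -0.5], 0],
  [[5, 0, -0.5], 0],
  [[6, 0, -0.5], 0],
  [[7, 0, -0.5], 0],
  [[8, 0, -0.5], 0],
  [[9, 0, -0.5], 0],
])

```text
clock: 7.72
eef_pos: [0.5236, -0.2147, 0.0813]
tool_rot: [-0.009, 1.0, 0.0, -0.0]
ft_force: [2.0, 0.5, -1.8]
grip_width: 0.019
grasp_force: 58.6
```

```bash
cat >> h.py <<'E'
def st():
    o=bot.get_obs(); print('clk',round(o['clock'],2),'pos',np.round(o['eef_pos']*1000,1),'F',np.round(o['ft_force'],1),'T',np.round(o['ft_torque'],3),'grip',round(o['grip_width']*1000,1))
E
python3 -c "
from h import *
st()"
```

```text
clk 7.72 pos [ 523.6 -214.7   81.3] F [ 2.   0.5 -1.8] T [ 0.014 -0.344 -0.038] grip 19.0
```

Emit:
step_arm([
  [[0.5, 0, 0], 0],
  [[1, 0, 0], 0],
  [[1.5, 0, 0], 0],
  [[2, 0, 0], 0],
])

```text
clock: 8.22
eef_pos: [0.5218, -0.2148, 0.0814]
tool_rot: [-0.009, 1.0, -0.0, -0.0]
ft_force: [1.8, -0.1, -3.1]
grip_width: 0.0191
grasp_force: 58.5
```

```bash
python3 -c "
from h import *
st()"
```

```text
clk 8.22 pos [ 521.8 -214.8   81.4] F [ 1.8 -0.1 -3.1] T [ 0.042 -0.297  0.009] grip 19.1
```

Emit:
step_arm([
  [[0.5, 0, 0], 0],
  [[1, 0, 0], 0],
])

```text
clock: 8.48
eef_pos: [0.5207, -0.2148, 0.0814]
tool_rot: [-0.009, 1.0, 0.0, -0.0]
ft_force: [2.1, -0.3, -2.7]
grip_width: 0.0191
grasp_force: 58.5
```

```bash
python3 -c "
from h import *
st()"
```

```text
clk 8.47 pos [ 520.7 -214.8   81.4] F [ 2.1 -0.3 -2.7] T [-0.039 -0.265  0.002] grip 19.1
```

Emit:
step_arm([
  [[0.5, 0, 0], 0],
  [[1, 0, 0], 0],
])

```text
clock: 8.72
eef_pos: [0.5197, -0.2148, 0.0814]
tool_rot: [-0.009, 1.0, 0.0, -0.0]
ft_force: [2.8, 0.2, -2.7]
grip_width: 0.0192
grasp_force: 58.5
```

```bash
python3 -c "
from h import *
st()"
```

```text
clk 8.72 pos [ 519.7 -214.8   81.4] F [ 2.8  0.2 -2.7] T [-0.035 -0.308  0.003] grip 19.2
```

Emit:
step_arm([
  [[0.4, 0, 0.2], 0],
  [[0.8, 0, 0.2], 0],
])

```text
clock: 8.98
eef_pos: [0.5191, -0.2149, 0.0813]
tool_rot: [-0.009, 1.0, -0.0, 0.0]
ft_force: [2.3, 0.7, -1.2]
grip_width: 0.0193
grasp_force: 58.6
```

```bash
python3 -c "
from h import *
st()"
```

```text
clk 8.97 pos [ 519.1 -214.9   81.3] F [ 2.3  0.7 -1.2] T [ 0.01  -0.312 -0.011] grip 19.3
```

Emit:
step_arm([
  [[0.4, 0, 0], 0],
  [[0.8, 0, 0], 0],
])

```text
clock: 9.22
eef_pos: [0.5182, -0.2149, 0.0813]
tool_rot: [-0.009, 1.0, -0.0, 0.0]
ft_force: [2.3, -0.2, -1.7]
grip_width: 0.0188
grasp_force: 58.6
```

```bash
python3 -c "
from h import *
st()"
```

```text
clk 9.22 pos [ 518.2 -214.9   81.3] F [ 2.3 -0.2 -1.7] T [ 0.02  -0.278  0.017] grip 18.8
```

Emit:
step_arm([
  [[0.4, 0, 0], 0],
  [[0.8, 0, 0], 0],
])

```text
clock: 9.48
eef_pos: [0.5174, -0.2149, 0.0812]
tool_rot: [-0.009, 1.0, -0.0, 0.0]
ft_force: [1.1, 0.8, -2.1]
grip_width: 0.0191
grasp_force: 58.6
```

Emit:
step_arm([
  [[0.4, 0, 0], 0],
  [[0.8, 0, 0], 0],
])

```text
clock: 9.72
eef_pos: [0.5166, -0.2149, 0.0812]
tool_rot: [-0.009, 1.0, -0.0, 0.0]
ft_force: [2.0, -0.3, -0.8]
grip_width: 0.0189
grasp_force: 58.6
```

```bash
python3 -c "
from h import *
st()"
```

```text
clk 9.72 pos [ 516.6 -214.9   81.2] F [ 2.  -0.3 -0.8] T [-0.026 -0.313 -0.003] grip 18.9
```

Emit:
step_arm([
  [[0.4, 0, 0], 0],
  [[0.8, 0, 0], 0],
])

```text
clock: 9.98
eef_pos: [0.5158, -0.2149, 0.0812]
tool_rot: [-0.009, 1.0, -0.0, 0.0]
ft_force: [1.6, 0.6, -1.0]
grip_width: 0.0192
grasp_force: 58.6
```

Emit:
step_arm([
  [[0.4, 0, 0], 0],
  [[0.8, 0, 0], 0],
])

```text
clock: 10.22
eef_pos: [0.515, -0.2149, 0.0812]
tool_rot: [-0.009, 1.0, -0.0, 0.0]
ft_force: [1.2, 0.2, -1.4]
grip_width: 0.0194
grasp_force: 58.6
```

Emit:
step_arm([
  [[0.4, 0, 0], 0],
  [[0.8, 0, 0], 0],
])

```text
clock: 10.48
eef_pos: [0.5142, -0.2149, 0.0812]
tool_rot: [-0.009, 1.0, -0.0, 0.0]
ft_force: [2.0, -0.6, -1.2]
grip_width: 0.0192
grasp_force: 58.6
```

```bash
python3 - <<'E'
from h import *
st()
im,d,p=cam('scene'); cv2.imwrite('pics/s2.png',cv2.resize(im[150:290,240:420,::-1],None,fx=4,fy=4,interpolation=2))
E
```

```text
clk 10.47 pos [ 514.2 -214.9   81.2] F [ 2.  -0.6 -1.2] T [-0.05  -0.284 -0.038] grip 19.2
```

View pics/s2.png

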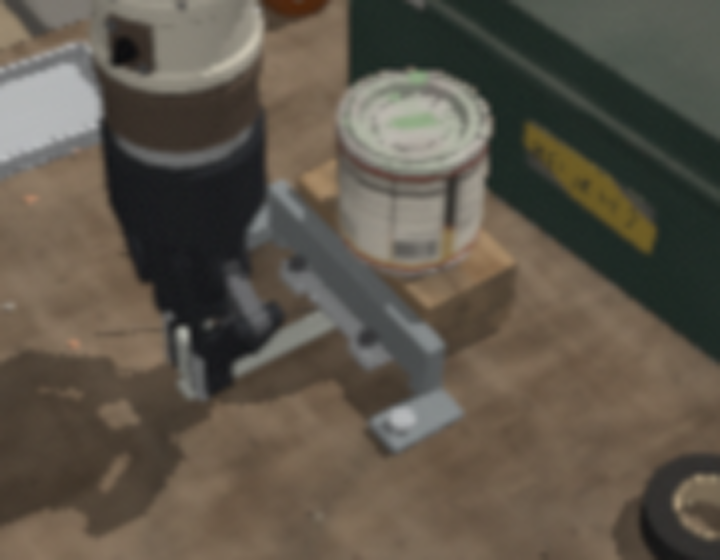

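The picture shows the neck running from the gripper (235,365) under the strap (340,315), with the block and tin undisturbed. A small sideways probe will tell whether the shoulders are already between the guides.

Emit:
step_arm([
  [[0, 0.5, 0], 0],
  [[0, 1, 0], 0],
  [[0, 1.5, 0], 0],
  [[0, 1.5, 0], 0],
])

```text
clock: 11.02
eef_pos: [0.514, -0.2135, 0.0812]
tool_rot: [-0.009, 1.0, -0.0, -0.0]
ft_force: [0.5, -0.9, -0.9]
grip_width: 0.0191
grasp_force: 58.8
```

```bash
python3 -c "
from h import *
st()"
```

```text
clk 11.03 pos [ 514.  -213.5   81.2] F [ 0.5 -0.9 -0.9] T [-0.293 -0.157 -0.201] grip 19.1
```

Emit:
step_arm([
  [[0, -0.7, 0], 0],
  [[0, -1.5, 0], 0],
  [[0.5, -1.5, 0], 0],
  [[1, -1.5, 0], 0],
])

```text
clock: 11.52
eef_pos: [0.5135, -0.2148, 0.0812]
tool_rot: [-0.009, 1.0, 0.0, 0.0]
ft_force: [1.8, 0.0, -1.3]
grip_width: 0.019
grasp_force: 58.7
```

Emit:
step_arm([
  [[0.4, 0, 0], 0],
  [[0.8, 0, 0], 0],
])

```text
clock: 11.78
eef_pos: [0.5126, -0.215, 0.0812]
tool_rot: [-0.009, 1.0, -0.0, 0.0]
ft_force: [1.7, 0.9, -1.7]
grip_width: 0.0189
grasp_force: 58.6
```

```bash
python3 -c "
from h import *
st()"
```

```text
clk 11.78 pos [ 512.6 -215.    81.2] F [ 1.7  0.9 -1.7] T [ 0.052 -0.41  -0.024] grip 18.9
```

Emit:
step_arm([
  [[0.4, 0, 0], 0],
  [[0.8, 0, 0], 0],
])

```text
clock: 12.02
eef_pos: [0.5117, -0.2151, 0.0812]
tool_rot: [-0.009, 1.0, -0.0, 0.0]
ft_force: [2.6, 0.8, -1.2]
grip_width: 0.0194
grasp_force: 58.6
```

Emit:
step_arm([
  [[0.4, 0, 0], 0],
  [[0.8, 0, 0], 0],
])

```text
clock: 12.28
eef_pos: [0.5108, -0.215, 0.0812]
tool_rot: [-0.009, 1.0, -0.0, 0.0]
ft_force: [2.3, 0.1, -1.1]
grip_width: 0.0191
grasp_force: 58.6
```

```bash
python3 -c "
from h import *
st()"
```

```text
clk 12.28 pos [ 510.8 -215.    81.2] F [ 2.3  0.1 -1.1] T [-0.031 -0.343 -0.006] grip 19.1
```

Emit:
step_arm([
  [[0.4, 0, 0], 0],
  [[0.8, 0, 0], 0],
])

```text
clock: 12.52
eef_pos: [0.51, -0.215, 0.0812]
tool_rot: [-0.009, 1.0, -0.0, 0.0]
ft_force: [1.8, -0.2, -1.2]
grip_width: 0.0194
grasp_force: 58.6
```

Emit:
step_arm([
  [[0.4, 0, 0], 0],
  [[0.8, 0, 0], 0],
])

```text
clock: 12.78
eef_pos: [0.5092, -0.215, 0.0812]
tool_rot: [-0.009, 1.0, -0.0, 0.0]
ft_force: [2.9, 0.3, -1.4]
grip_width: 0.0191
grasp_force: 58.6
```

```bash
python3 -c "
from h import *
st()"
```

```text
clk 12.78 pos [ 509.2 -215.    81.2] F [ 2.9  0.3 -1.4] T [-0.023 -0.382 -0.002] grip 19.1
```

Emit:
step_arm([
  [[0.5, 0, 0], 0],
  [[1, 0, 0], 0],
])

```text
clock: 13.02
eef_pos: [0.5082, -0.215, 0.0812]
tool_rot: [-0.009, 1.0, -0.0, 0.0]
ft_force: [1.9, 0.0, -1.4]
grip_width: 0.0194
grasp_force: 58.7
```

Emit:
step_arm([
  [[0.5, 0, 0], 0],
  [[1, 0, 0], 0],
])

```text
clock: 13.28
eef_pos: [0.5072, -0.2151, 0.0812]
tool_rot: [-0.009, 1.0, -0.0, -0.0]
ft_force: [2.2, -0.3, -0.7]
grip_width: 0.0189
grasp_force: 58.7
```

```bash
python3 -c "
from h import *
st()"
```

```text
clk 13.28 pos [ 507.2 -215.1   81.2] F [ 2.2 -0.3 -0.7] T [ 0.01  -0.354 -0.039] grip 18.9
```

Emit:
step_arm([
  [[0.5, 0, 0], 0],
  [[1, 0, 0], 0],
])

```text
clock: 13.52
eef_pos: [0.5062, -0.2151, 0.0812]
tool_rot: [-0.009, 1.0, -0.0, 0.0]
ft_force: [2.1, -0.4, -1.2]
grip_width: 0.0193
grasp_force: 58.7
```

Emit:
step_arm([
  [[0.5, 0, 0], 0],
  [[1, 0, 0], 0],
])

```text
clock: 13.78
eef_pos: [0.5052, -0.2151, 0.0812]
tool_rot: [-0.009, 1.0, 0.0, 0.0]
ft_force: [1.5, 0.1, -0.2]
grip_width: 0.0191
grasp_force: 58.7
```

```bash
python3 -c "
from h import *
st()"
```

```text
clk 13.78 pos [ 505.2 -215.1   81.2] F [ 1.5  0.1 -0.2] T [-0.045 -0.425  0.014] grip 19.1
```

Emit:
step_arm([
  [[0.5, 0, 0], 0],
  [[1, 0, 0], 0],
])

```text
clock: 14.02
eef_pos: [0.5042, -0.2151, 0.0812]
tool_rot: [-0.009, 1.0, -0.0, 0.0]
ft_force: [2.4, -0.2, -0.4]
grip_width: 0.019
grasp_force: 58.7
```

```bash
python3 -c "
from h import *
st()"
```

```text
clk 14.03 pos [ 504.2 -215.1   81.2] F [ 2.4 -0.2 -0.4] T [-0.001 -0.37   0.012] grip 19.0
```

Emit:
step_arm([
  [[0.5, 0, 0], 0],
  [[1, 0, 0], 0],
])

```text
clock: 14.28
eef_pos: [0.5032, -0.2151, 0.0812]
tool_rot: [-0.009, 1.0, 0.0, 0.0]
ft_force: [3.2, 0.1, -1.2]
grip_width: 0.0192
grasp_force: 58.7
```

Emit:
step_arm([
  [[0.5, 0, 0], 0],
  [[1, 0, 0], 0],
])

```text
clock: 14.52
eef_pos: [0.5022, -0.2151, 0.0812]
tool_rot: [-0.009, 1.0, -0.0, 0.0]
ft_force: [1.1, -0.8, -1.2]
grip_width: 0.0191
grasp_force: 58.7
```

```bash
python3 -c "
from h import *
st()"
```

```text
clk 14.53 pos [ 502.2 -215.1   81.2] F [ 1.1 -0.8 -1.2] T [-0.062 -0.442  0.013] grip 19.1
```

Emit:
step_arm([
  [[0.5, 0, 0], 0],
  [[1, 0, 0], 0],
])

```text
clock: 14.78
eef_pos: [0.5012, -0.2152, 0.0812]
tool_rot: [-0.009, 1.0, -0.0, 0.0]
ft_force: [2.5, 0.5, -1.3]
grip_width: 0.0191
grasp_force: 58.7
```

```bash
python3 -c "
from h import *
st()"
```

```text
clk 14.78 pos [ 501.2 -215.2   81.2] F [ 2.5  0.5 -1.3] T [ 0.085 -0.342  0.004] grip 19.1
```

Emit:
step_arm([
  [[0.5, 0, 0], 0],
  [[1, 0, 0], 0],
  [[1.5, 0, 0], 0],
])

```text
clock: 15.15
eef_pos: [0.4997, -0.2152, 0.0812]
tool_rot: [-0.009, 1.0, 0.0, 0.0]
ft_force: [2.5, 0.4, -0.7]
grip_width: 0.019
grasp_force: 58.7
```

```bash
python3 - <<'E'
from h import *
st()
im,d,p=cam('top'); cv2.imwrite('pics/t3.png',cv2.resize(im[150:260,270:370,::-1],None,fx=5,fy=5,interpolation=2))
E
```

```text
clk 15.15 pos [ 499.7 -215.2   81.2] F [ 2.5  0.4 -0.7] T [-0.051 -0.368 -0.047] grip 19.0
```

View pics/t3.png

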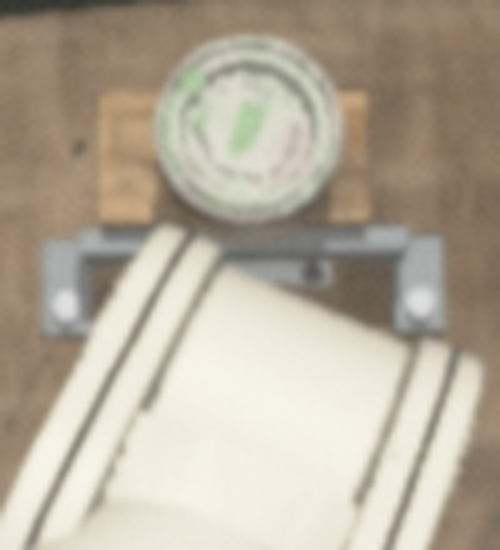

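The arm hides the neck in this view; the block (235,170) and tin still stand square. I'll continue by feel.

Emit:
step_arm([
  [[0.5, 0, 0], 0],
  [[1, 0, 0], 0],
  [[1.5, 0, 0], 0],
])

```text
clock: 15.58
eef_pos: [0.4982, -0.2152, 0.0812]
tool_rot: [-0.009, 1.0, -0.0, 0.0]
ft_force: [2.0, 0.0, -0.8]
grip_width: 0.0195
grasp_force: 58.7
```

Emit:
step_arm([
  [[0.5, 0, 0], 0],
  [[1, 0, 0], 0],
])

```text
clock: 15.82
eef_pos: [0.4972, -0.2152, 0.0812]
tool_rot: [-0.009, 1.0, 0.0, 0.0]
ft_force: [2.3, 0.3, -0.9]
grip_width: 0.0188
grasp_force: 58.7
```

```bash
python3 -c "
from h import *
st()"
```

```text
clk 15.82 pos [ 497.2 -215.2   81.2] F [ 2.3  0.3 -0.9] T [-0.008 -0.403 -0.005] grip 18.8
```

Emit:
step_arm([
  [[0.5, 0, 0], 0],
  [[1, 0, 0], 0],
  [[1.5, 0, 0], 0],
])

```text
clock: 16.2
eef_pos: [0.4957, -0.2152, 0.0812]
tool_rot: [-0.009, 1.0, 0.0, 0.0]
ft_force: [1.9, 0.4, -0.5]
grip_width: 0.0191
grasp_force: 58.7
```

```bash
python3 - <<'E'
from h import *
st()
im,d,p=cam('scene'); cv2.imwrite('pics/s4.png',cv2.resize(im[170:270,270:400,::-1],None,fx=6,fy=6,interpolation=2))
E
```

```text
clk 16.2 pos [ 495.7 -215.2   81.2] F [ 1.9  0.4 -0.5] T [-0.02  -0.427  0.038] grip 19.1
```

View pics/s4.png

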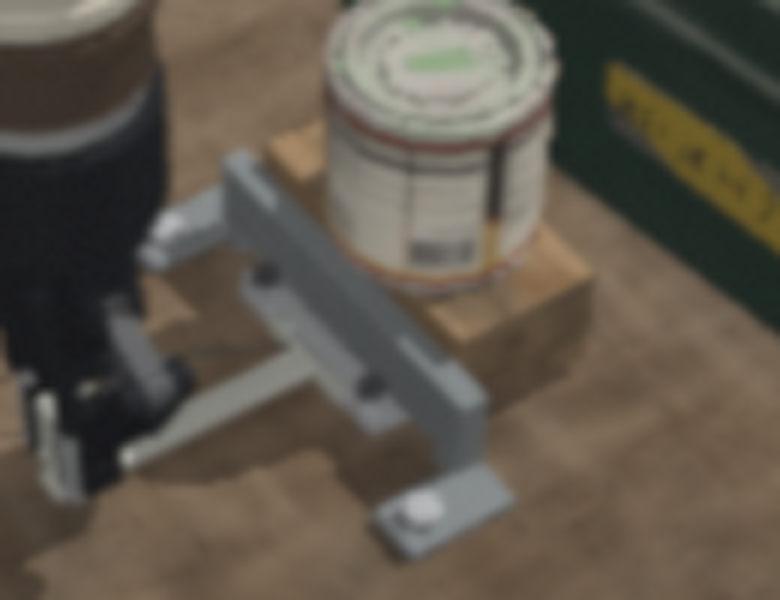

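The neck now shows from the strap (300,360) to the fingers (130,465); the shoulders have not emerged yet and the stack stands.

Emit:
step_arm([
  [[0.5, 0, 0], 0],
  [[1, 0, 0], 0],
  [[1.5, 0, 0], 0],
])

```text
clock: 16.62
eef_pos: [0.4942, -0.2153, 0.0812]
tool_rot: [-0.009, 1.0, 0.0, -0.0]
ft_force: [1.6, 0.1, -0.5]
grip_width: 0.0189
grasp_force: 58.7
```

Emit:
step_arm([
  [[0.5, 0, 0], 0],
  [[1, 0, 0], 0],
  [[1.5, 0, 0], 0],
])

```text
clock: 17.0
eef_pos: [0.4927, -0.2153, 0.0812]
tool_rot: [-0.009, 1.0, -0.0, -0.0]
ft_force: [2.7, 0.2, -0.4]
grip_width: 0.0195
grasp_force: 58.7
```

```bash
python3 -c "
from h import *
st()"
```

```text
clk 17.0 pos [ 492.7 -215.3   81.2] F [ 2.7  0.2 -0.4] T [-0.029 -0.412  0.002] grip 19.5
```

Emit:
step_arm([
  [[0.5, 0, 0], 0],
  [[1, 0, 0], 0],
  [[1.5, 0, 0], 0],
])

```text
clock: 17.38
eef_pos: [0.4909, -0.2153, 0.0812]
tool_rot: [-0.009, 1.0, 0.0, -0.0]
ft_force: [1.1, -0.1, 0.0]
grip_width: 0.0191
grasp_force: 59.0
```

Emit:
step_arm([
  [[0.5, 0, 0], 0],
  [[1, 0, 0], 0],
  [[1.5, 0, 0], 0],
])

```text
clock: 17.75
eef_pos: [0.4896, -0.2153, 0.0812]
tool_rot: [-0.009, 1.0, 0.0, -0.0]
ft_force: [1.7, -0.4, -0.0]
grip_width: 0.0191
grasp_force: 59.0
```

```bash
python3 - <<'E'
from h import *
st()
im,d,p=cam('scene'); cv2.imwrite('pics/s5.png',cv2.resize(im[170:270,270:400,::-1],None,fx=6,fy=6,interpolation=2))
E
```

```text
clk 17.75 pos [ 489.6 -215.3   81.2] F [ 1.7 -0.4 -0. ] T [-0.031 -0.159 -0.025] grip 19.1
```

View pics/s5.png

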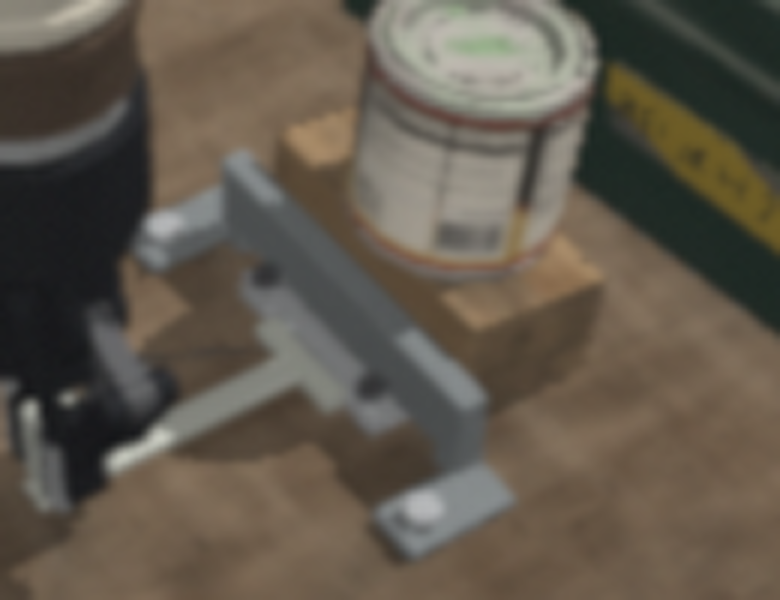

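The shoulders have emerged in front of the strap (around (290,350)), passing the guides freely. The block has tipped its rear edge down with the tin still on it. I'll continue gently.

Emit:
step_arm([
  [[0.6, 0, 0], 0],
  [[1.2, 0, 0], 0],
  [[1.8, 0, 0], 0],
  [[2.4, 0, 0], 0],
  [[3, 0, 0], 0],
])

```text
clock: 18.42
eef_pos: [0.4866, -0.2154, 0.0812]
tool_rot: [-0.009, 1.0, 0.0, -0.0]
ft_force: [0.5, 0.5, -0.3]
grip_width: 0.0189
grasp_force: 59.0
```

Emit:
step_arm([
  [[0.6, 0, 0], 0],
  [[1.2, 0, 0], 0],
  [[1.8, 0, 0], 0],
  [[2.4, 0, 0], 0],
  [[3, 0, 0], 0],
])

```text
clock: 19.05
eef_pos: [0.4836, -0.2154, 0.0812]
tool_rot: [-0.009, 1.0, 0.0, -0.0]
ft_force: [1.3, -0.3, -0.1]
grip_width: 0.0189
grasp_force: 59.0
```

```bash
python3 -c "
from h import *
st()"
```

```text
clk 19.05 pos [ 483.6 -215.4   81.2] F [ 1.3 -0.3 -0.1] T [ 0.009 -0.086  0.033] grip 18.9
```

Emit:
step_arm([
  [[0.6, 0, 0], 0],
  [[1.2, 0, 0], 0],
  [[1.8, 0, 0], 0],
  [[2.4, 0, 0], 0],
  [[3, 0, 0], 0],
])

```text
clock: 19.68
eef_pos: [0.4806, -0.2155, 0.0812]
tool_rot: [-0.009, 1.0, 0.0, -0.0]
ft_force: [1.1, -0.3, 0.6]
grip_width: 0.0193
grasp_force: 59.0
```

Emit:
step_arm([
  [[0.6, 0, 0], 0],
  [[1.2, 0, 0], 0],
  [[1.8, 0, 0], 0],
  [[2.4, 0, 0], 0],
  [[3, 0, 0], 0],
])

```text
clock: 20.3
eef_pos: [0.4777, -0.2155, 0.0812]
tool_rot: [-0.009, 1.0, 0.0, -0.0]
ft_force: [1.1, 0.7, -0.7]
grip_width: 0.0188
grasp_force: 59.0
```

```bash
python3 -c "
from h import *
st()"
```

```text
clk 20.3 pos [ 477.7 -215.5   81.2] F [ 1.1  0.7 -0.7] T [-0.03  -0.037  0.051] grip 18.8
```

Emit:
step_arm([
  [[0.6, 0, 0], 0],
  [[1.2, 0, 0], 0],
  [[1.8, 0, 0], 0],
  [[2.4, 0, 0], 0],
  [[3, 0, 0], 0],
  [[3.6, 0, 0], 0],
  [[4.2, 0, 0], 0],
  [[4.8, 0, 0], 0],
  [[5.4, 0, 0], 0],
  [[6, 0, 0], 0],
])

```text
clock: 21.55
eef_pos: [0.4717, -0.2157, 0.0812]
tool_rot: [-0.009, 1.0, 0.0, 0.0]
ft_force: [0.5, 0.0, -0.5]
grip_width: 0.0193
grasp_force: 58.9
```

Emit:
step_arm([
  [[0.5, 0, 0], 0],
  [[1, 0, 0], 0],
  [[1.5, 0, 0], 0],
  [[2, 0, 0], 0],
  [[2.5, 0, 0], 0],
  [[3, 0, 0], 0],
  [[3.5, 0, 0], 0],
  [[4, 0, 0], 0],
  [[4.5, 0, 0], 0],
  [[5, 0, 0], 0],
  [[5.5, 0, 0], 0],
  [[6, 0, 0], 0],
])

```text
clock: 23.05
eef_pos: [0.4657, -0.2158, 0.0812]
tool_rot: [-0.009, 1.0, -0.0, 0.0]
ft_force: [-0.1, 0.4, -1.1]
grip_width: 0.0191
grasp_force: 58.9
```

```bash
python3 -c "
from h import *
st()"
```

```text
clk 23.05 pos [ 465.7 -215.8   81.2] F [-0.1  0.4 -1.1] T [-0.026 -0.081 -0.01 ] grip 19.1
```

Emit:
step_arm([
  [[0.6, 0, 0], 0],
  [[1.2, 0, 0], 0],
  [[1.8, 0, 0], 0],
  [[2.4, 0, 0], 0],
  [[3, 0, 0], 0],
  [[3.6, 0, 0], 0],
  [[4.2, 0, 0], 0],
  [[4.8, 0, 0], 0],
  [[5.4, 0, 0], 0],
  [[6, 0, 0], 0],
])

```text
clock: 24.3
eef_pos: [0.4597, -0.2159, 0.0812]
tool_rot: [-0.009, 1.0, 0.0, -0.0]
ft_force: [-0.1, -0.7, -0.9]
grip_width: 0.019
grasp_force: 58.9
```

```bash
python3 -c "
from h import *
st()"
```

```text
clk 24.3 pos [ 459.7 -215.9   81.2] F [-0.1 -0.7 -0.9] T [-0.004  0.013  0.016] grip 19.0
```

Emit:
step_arm([
  [[2, 0, 0], 0],
  [[4, 0, 0], 0],
  [[6, 0, 0], 0],
  [[8, 0, 0], 0],
  [[10, 0, 0], 0],
  [[12, 0, 0], 0],
  [[14, 0, 0], 0],
  [[16, 0, 0], 0],
  [[18, 0, 0], 0],
  [[20, 0, 0], 0],
  [[22, 0, 0], 0],
  [[24, 0, 0], 0],
])

```text
clock: 25.8
eef_pos: [0.4356, -0.2163, 0.0812]
tool_rot: [-0.009, 1.0, 0.0, 0.0]
ft_force: [0.7, 0.2, -0.1]
grip_width: 0.0192
grasp_force: 58.8
```

Emit:
step_arm([
  [[3, 0, 0], 0],
  [[6, 0, 0], 0],
  [[9, 0, 0], 0],
  [[12, 0, 0], 0],
  [[15, 0, 0], 0],
  [[18, 0, -5], 0],
  [[20, 0, -15], 0],
  [[20, 0, -30], 0],
  [[20, 0, -50], 0],
  [[20, 0, -60], 0],
  [[20, 0, -60], 0],
  [[20, 0, -60], 0],
])

```text
clock: 27.3
eef_pos: [0.4154, -0.2164, 0.1408]
tool_rot: [-0.009, 1.0, 0.0, -0.0]
ft_force: [0.0, -0.2, -0.5]
grip_width: 0.0196
grasp_force: 58.8
```

```bash
python3 - <<'E'
from h import *
st()
im,d,p=cam('scene'); cv2.imwrite('pics/s6.png',cv2.resize(im[140:280,180:400,::-1],None,fx=3.5,fy=3.5,interpolation=2))
yaw=np.radians(-2.2); c=np.array([.4885,.026]); k=c-.068*np.array([np.cos(yaw),np.sin(yaw)]); print(k)
go([k[0],k[1],.1412],-182.2+0)
E
```

```text
clk 27.3 pos [ 415.4 -216.4  140.8] F [ 0.  -0.2 -0.5] T [0.034 0.055 0.008] grip 19.6
[0.42055012 0.02861037]
eef [ 0.4152 -0.2164  0.1406] yaw -179.01 shift [ -9.6 244.9  -0.5] turn 3.19
```

View pics/s6.png

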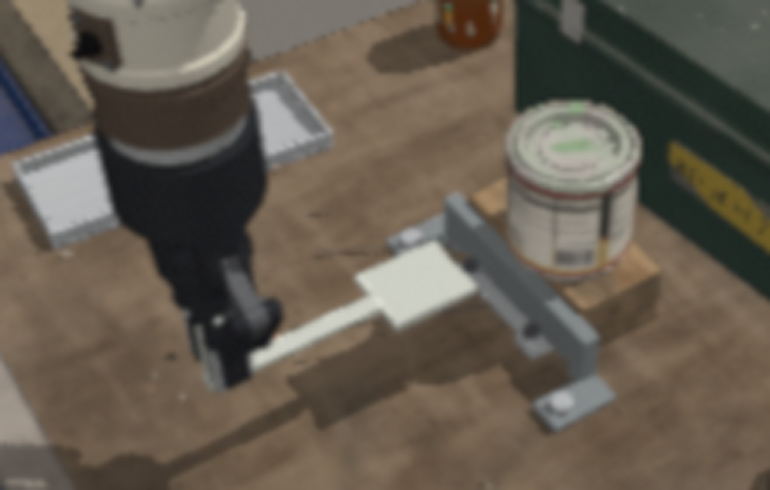

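The plate is clear of the stop (end around (440,280)), with the block settled and the tin standing on it. Next I'll carry the plate to the tray.

Emit:
step_arm([
  [[-1, 10, 0], 0],
  [[-2, 30, 0], 0],
  [[-3, 60, 0], 0],
  [[-5, 95, 0], 1],
  [[-7, 130, 0], 2],
  [[-9, 165, 0], 3],
  [[-9.5, 195, 0], 3.2],
  [[-9.5, 222, 0], 3.2],
  [[-9.5, 238, 0], 3.2],
  [[-9.5, 245, 0], 3.2],
  [[-9.5, 245, 0], 3.2],
  [[-9.5, 245, 0], 3.2],
])

```text
clock: 28.85
eef_pos: [0.4209, 0.0281, 0.1411]
tool_rot: [0.02, 1.0, -0.0, -0.0]
ft_force: [-0.0, 0.0, -1.4]
grip_width: 0.0192
grasp_force: 58.7
```

```bash
python3 - <<'E'
from h import *
st(); go([.4205,.0286,.1],-182.2)
for n in ['top','scene']:
    im,d,p=cam(n)
    for t in ['plate','tray']:
        P,s,uv=mask_pts(t,n,d,p)
        if P is None: print(n,t,None); continue
        print(n,t,round(s,2),len(P),np.round(np.percentile(P,[2,50,98],axis=0),3).tolist())
        if t=='plate':
            w=P[(P[:,0]>.525)]; print(np.round(np.percentile(w,[1,50,99],axis=0),3).tolist(), np.linalg.lstsq(np.c_[P[:,:2],np.ones(len(P))],P[:,2],rcond=None)[0], cv2.minAreaRect((w[:,:2]*1000).astype(np.float32)))
        else:
            w=P[P[:,2]>.010]; print(cv2.minAreaRect((w[:,:2]*1000).astype(np.float32)))
E
```

```text
clk 28.85 pos [420.9  28.1 141.1] F [-0.   0.  -1.4] T [-0.    -0.004  0.012] grip 19.2
eef [0.4209 0.0281 0.1411] yaw 177.76 shift [ 0.4  0.5 41.1] turn 359.96
top plate 0.69 815 [[0.443, 0.002, 0.003], [0.53, 0.026, 0.065], [0.569, 0.05, 0.068]]
[[0.525, 0.001, 0.06], [0.547, 0.024, 0.065], [0.571, 0.047, 0.069]] [ 0.04465856 -0.39161809  0.04854774] ((547.4579467773438, 28.404281616210938), (61.034881591796875, 51.48809051513672), 77.994873046875)
top tray 0.63 1846 [[0.4, -0.015, 0.001], [0.49, 0.012, 0.004], [0.587, 0.065, 0.016]]
((488.71990966796875, 14.89401626586914), (105.3140640258789, 199.77285766601562), 88.06998443603516)
scene plate 0.71 544 [[0.439, -0.003, -0.931], [0.53, 0.021, 0.064], [0.864, 1.27, 0.067]]
[[0.525, -0.003, -0.936], [0.55, 0.022, 0.064], [1.009, 1.279, 0.067]] [-0.02954069 -0.78376761  0.09419437] ((790.0969848632812, 638.9682006835938), (1361.4146728515625, 284.5780029296875), 78.67710876464844)
scene tray 0.63 2169 [[0.391, -0.019, 0.0], [0.483, 0.027, 0.004], [0.586, 0.066, 0.014]]
((488.7502746582031, 23.48979949951172), (83.64630889892578, 201.82957458496094), 87.48112487792969)
```

Emit:
step_arm([
  [[0, 0.3, 15], 0],
  [[0, 0.3, 30], 0],
  [[0, 0.3, 42], 0],
  [[0, 0.3, 50], 0],
  [[0, 0.3, 53], 0],
  [[0, 0.3, 54], 0],
  [[0, 0.3, 55], 0],
  [[0, 0.3, 56], 0],
  [[0, 0.3, 56], 0],
])

```text
clock: 30.28
eef_pos: [0.421, 0.0288, 0.0853]
tool_rot: [0.019, 1.0, 0.0, 0.0]
ft_force: [-0.6, 0.3, -1.6]
grip_width: 0.0193
grasp_force: 58.7
```

```bash
python3 -c "
from h import *
st()"
```

```text
clk 30.27 pos [421.   28.8  85.3] F [-0.6  0.3 -1.6] T [-0.055  0.072 -0.003] grip 19.3
```

Emit:
step_arm([
  [[0, 0, 0.5], 0],
  [[0, 0, 1], 0],
  [[0, 0, 1], 0],
])

```text
clock: 30.65
eef_pos: [0.421, 0.0288, 0.0842]
tool_rot: [0.019, 1.0, -0.0, 0.0]
ft_force: [-0.1, -0.0, -1.1]
grip_width: 0.0187
grasp_force: 58.7
```

```bash
python3 -c "
from h import *
st()"
```

```text
clk 30.65 pos [421.   28.8  84.2] F [-0.1 -0.  -1.1] T [-0.03   0.058  0.021] grip 18.7
```

Emit:
step_arm([
  [[0, 0, 0.4], 0],
  [[0, 0, 0.8], 0],
  [[0, 0, 0.8], 0],
])

```text
clock: 31.02
eef_pos: [0.4213, 0.0288, 0.0841]
tool_rot: [0.019, 1.0, 0.0, 0.001]
ft_force: [-1.4, -0.6, 5.7]
grip_width: 0.0188
grasp_force: 59.8
```

```bash
python3 -c "
from h import *
st()"
```

```text
clk 31.02 pos [421.3  28.8  84.1] F [-1.4 -0.6  5.7] T [0.013 0.381 0.031] grip 18.8
```

Contact at 5.7 N, so the plate is on the tray floor. Next: release a little and lift.

Emit:
step_arm([
  [[0, 0, 0], 0],
  [[0, 0, 0], 0],
  [[0, 0, 0], 0],
  [[0, 0, 0], 0],
  [[0, 0, 0], 0],
  [[0, 0, 0], 0],
], claw=0.35)

```text
clock: 31.78
eef_pos: [0.4209, 0.0288, 0.0834]
tool_rot: [0.019, 1.0, 0.0, -0.0]
ft_force: [0.2, 0.3, 0.5]
grip_width: 0.0279
grasp_force: 0.0
```

Emit:
step_arm([
  [[0, 0, -5], 0],
  [[0, 0, -15], 0],
  [[0, 0, -30], 0],
  [[0, 0, -50], 0],
  [[0, 0, -80], 0],
  [[10, -20, -120], 0],
  [[20, -60, -150], 0],
  [[20, -110, -170], 0],
  [[20, -160, -180], 0],
  [[20, -200, -180], 0],
  [[20, -200, -180], 0],
])

```text
clock: 33.15
eef_pos: [0.3931, -0.1725, 0.2643]
tool_rot: [0.022, 1.0, -0.0, 0.001]
ft_force: [-0.5, 0.1, 0.1]
grip_width: 0.0277
grasp_force: 0.0
```

```bash
python3 - <<'E'
from h import *
st()
im,d,p=cam('top'); cv2.imwrite('pics/t7.png',cv2.resize(im[120:300,170:380,::-1],None,fx=3.2,fy=3.2,interpolation=2))
for t in ['plate','tray','block','tin']:
    P,s,uv=mask_pts(t,'top',d,p)
    if P is not None: print(t,round(s,2),np.round(np.percentile(P,[2,50,98],axis=0),3).tolist())
E
```

```text
clk 33.15 pos [ 393.1 -172.5  264.3] F [-0.5  0.1  0.1] T [0.094 0.07  0.01 ] grip 27.7
plate 0.92 [[0.416, 0.003, 0.006], [0.528, 0.026, 0.009], [0.57, 0.046, 0.044]]
tray 0.69 [[0.392, -0.014, 0.0], [0.474, 0.028, 0.004], [0.586, 0.068, 0.017]]
block 0.82 [[0.616, -0.267, 0.043], [0.64, -0.171, 0.046], [0.673, -0.15, 0.049]]
tin 0.61 [[0.607, -0.248, 0.057], [0.641, -0.215, 0.118], [0.679, -0.18, 0.124]]
```

View pics/t7.png

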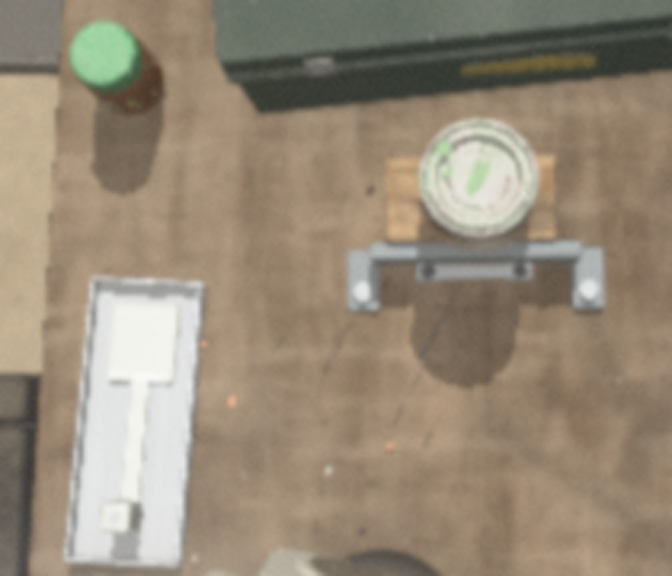

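The plate lies flat in the tray, knob up: wide end at (142,342), knob at (117,515). The block top is 5 mm lower, and the tin at (478,178) stands on it.

```bash
python3 -c "
from workcell import bot
print(bot.job_done())"
```

```text
the job is handed in; nothing more can be done
None
```

The job is handed in at about 33 s: the plate slid out past the guides without catching and lies flat in the tray, knob up, and the block is down on the bench with the tin still standing on it.

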